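Check a crepe plate's thermostat with a surface thermometer

ROBOT

A 6-joint arm with a two-finger parallel gripper is mounted at the origin on a cart in front of the work surface, level with it; the furniture and walls round the work are solid. World frame = base frame: x ahead of the robot, y to its left, z up, the work surface at z = 0. Lengths are in mm, angles in rad, forces in N, time in s.
With the tool pointing down it reaches from about 300 to 775 mm from the base axis. Payload 14.6 kg.
Tool frame: the origin (TCP) lies midway between the tips of the shut fingers; the grasp point (between the pads) lies 19 mm behind it; z points along the fingers, y is the line along which they close (so a half turn about z gives the same grasp; the last joint's range is limited). The gripper opens to 94 mm and grips with 3 to 60 N. Pads are 16 mm wide; open, the fingers measure 119 mm over their backs; the gripper's body (75 mm by 177 mm) begins 78 mm behind the grasp point.
Start: joints at [1.06, 0.3, 1.521, -0, 1.321, -0.067], TCP at [236.152, 496.711, 205.446] pointing down, gripper open.
Joint ranges: [-3.03, 3.03], [-0.79, 2.21], [0.23, 2.52], [-1.04, 4.18], [0, 3.07], [-2.55, 2.55]. Speed limits (rad/s): [2.22, 2.22, 2.57, 3.14, 3.14, 3.14].

INTERFACE

Orientations are given as [roll, pitch, yaw] about the fixed x, y, z axes, in that order (R = Rz(yaw) Ry(pitch) Rx(roll)).
In Python, from cell import * gives the robot as it stands. The module is installed in compiled form; this text tells all that it offers.
- The arm moves only by the tool servo_tool, never from a script. Its argument "motion" is a list of rows, each an object of numbers: "wx", "wy", "wz": the turn, a rotation vector about the tool's x, y, z in units of 2 rad (1.0 is 2 rad); "dx", "dy", "dz": the shift along the tool's x, y, z in units of 10 cm (1.0 is 10 cm); "fingers": the closure, from -1 (fully open) to 1 (shut). In form: [{"wx": .., "wy": .., "wz": .., "dx": .., "dy": .., "dz": .., "fingers": ..}, ...]. A call has 1 to 10 rows; each row is the pose to reach, as a shift and turn from the pose commanded when the call began, along the tool's axes at that moment; what a row does not reach only later rows make up. A row lasts 1/10 s, in which the tool goes at most 50 mm and 8.59 degrees, less where a joint would pass 70% of its speed; a pose out of reach is approached as far as the arm can. A call with a number of a shift or a turn outside -1 to 1 is refused whole. A call with a gripper value outside its range is refused whole. The fingers move at their own pace and stop on an object; "newtons" is the grip in N (left out, the last holds). Time passes only in rows, so rows that repeat a pose let the fingers close. It gives the time, the measured TCP pose, the force, the opening and the grip force at its end, in the units of the state.
- read_state(): the state, without advancing time (a new reading comes with each control period).
- camera(name): name is "scene" or "top" or "wrist"; returns a dict with "image" (480x640x3 uint8, red, green, blue), "fx", "fy", "cx", "cy" (pixels), "R" (3x3) and "t" (3): a world point X has camera coordinates R X + t. Camera axes: x right, y down, z forward; pixel columns grow to the right and rows downward; lengths in mm; the calibration is good to about 2 mm. A picture is of the moment at which its call begins. There is no depth.
- sign_off(): hands the job in; it is judged then, once.
Trained networks look in a picture, given as the dict that the camera call returned (one of the last four; its "shot" number tells which), for a name from the list of things; names that differ only in an ending like _2 or _b are one class to them, and where a whole thing is asked for, a point or a joint stands for the part that bears it (a point fixed in the world has none). Each returns a list of dicts, best first, with "conf" (0 to 1); they miss things now and then, are a little off and sometimes report something else, mostly with a low value. They report only what shows in the picture. A call takes as long as a camera call. They do not tell look-alikes from the thing itself.
- spot_in(query, picture): "location" ([column, row] in pixels, amid what is visible of it).
- trace(query, picture): "pixels" (480x640 bool, what is visible of it) and "location" ([column, row] in pixels, amid what is visible of it).
The state is a dict: "clock": time; "joints": joint angles; "qd": joint speeds; "effort": joint torques, N m; "eef_pos": TCP position; "eef_rot": TCP orientation; "wrist_force": force on the tool from outside, world axes, zero at the start; "moment": the same for the moment, N m; "finger_gap": finger opening in mm; "finger_force": force on a finger pad.
Only numpy, scipy, OpenCV 4.12 (cv2) and the standard library are available. Lean on these libraries where they do the work, as an engineer would, in place of code of your own. Each camera call takes 0.05 s, during which the arm holds its last target. There are 200 camera calls.

TASK

Check the thermostat of the crepe plate: first turn its control knob clockwise until the pointer faces the one long tick on the control panel. Then take the surface thermometer out of its wooden stand and hold it upright on the plate, its sprung foot inside the small ring in the middle, pressing gently so that the foot is pushed about half-way in. Finish while still holding it there, and leave the stand, butter, lemon, egg and mug standing where they are.

Things in the scene. Friction and masses are not known exactly. Their poses are not given: they have to be found in the camera images.
- griddle: Round electric crepe plate, fixed to the worktop: steel base 236 mm across, dark cast plate 220 mm across on top (plate top 70 mm above the worktop). A control nose 100 mm wide sticks out along the body's own -x to 225 mm from the plate's centre; its top (control panel) is 47 mm above the worktop. Origin: under the plate's centre, on the worktop; z up.
- test_ring (a point): Centre of the small bright ring (30 mm across) in the middle of the plate's top face, on the surface, which is flat and level.
- knob (a joint): Angle in rad of the control knob about its upright axis: 0 at the off stop (round dot), growing clockwise seen from above, end stop 3.85. The pointer faces the long tick at 1.70. It turns with light friction and stays where it is left.
- knob_top (a point): Centre of the knob's top face. The knob is a black, slightly tapered cylinder 40 mm across at its foot, 37 mm near the top, 30 mm high, standing on the control panel (its top is 77 mm above the worktop), 175 mm from the plate's centre. The panel beside it is free; the plate's base begins 57 mm from the knob's axis.
- pointer (a point): Outer end of the bright pointer line on the knob's top, 19 mm from the knob's axis; it turns with the knob.
- long_tick (a point): Middle of the one long tick (15 mm; the other ticks are 5.5 mm) on the control panel, 32.5 mm from the knob's axis. The knob is set when the pointer faces it.
- stand: Loose turned wooden stand, 0.8 kg: foot 90 mm across, column 52 mm across, 84 mm high, with an upright bore about 20 mm wide in which the thermometer hangs. Origin: centre of its underside.
- probe: Surface thermometer, 0.1 kg, hanging upright in the stand. White handle 36 mm along its own x, 24 mm along its own y (grip across these flat sides), from 7 to 105 mm above the origin; black flange 30 mm across at its foot; below, a steel sleeve 8 mm thick, 50 mm long, and the sprung foot. Origin: centre of the flange's underside (84 mm up while in the stand); z up. It is clear once raised 75 mm.
- foot_face (a point): Centre of the flat underside of the thermometer's sprung copper-coloured foot (16 mm across), 70 mm below the probe's origin when the foot is out. It moves with the probe and the foot.
- foot (a joint): How far the sprung foot is pushed in, in m: 0 out, 0.012 fully in against the sleeve. The spring pushes back with about 0.6 N at 0 and 2.4 N at half-way (300 N/m), 4.2 N when fully in.
- butter: Bystander: packet of butter, 73 x 102 x 37 mm, on the worktop near the front. Origin: centre of its underside.
- lemon: Bystander: lemon, 78 x 55 x 56 mm. Origin: centre of its underside.
- egg_cup: Bystander: egg in a turned egg cup, 49 mm across, 79 mm high. Origin: centre of its underside.
- mug: Bystander: mug, 80 mm across with its handle 117 mm, 102 mm high. Origin: centre of its underside.
Not all that is in view belongs to the job. There is more than one size of the probe; the one meant has the size given above.

How it is judged:
By the outcome, as a careful person would: the job done as asked, in the order asked, and still so for the second after the job is handed in, while the arm keeps its last pose, push and grip.
It also fails if it takes over 58 s, if anything falls off the work surface, if the arm or the gripper's body presses on something with over 40 N, if the wrist force passes 120 N, or if a joint passes its speed limit or range.

## Working session

There is one attempt and no reset: what is moved stays moved. The work goes in short steps, Python scripts to look and compute and a tool call to move; the robot and the scene stay as the last step left them, time stands still between calls to the robot, and variables do not carry over. Pictures are saved under pics/ and viewed, at most 10 in all, crops included, and the job is handed in when it is done.

Besides the shell and the picture viewer there is one more tool, called after "Request:" by a JSON object that holds its "api" and its "payload". servo_tool: Moves the arm, as the interface text tells. Its arguments: {"type":"object","properties":{"motion":{"type":"array","items":{"type":"object","properties":{"wx":{"type":"number"},"wy":{"type":"number"},"wz":{"type":"number"},"dx":{"type":"number"},"dy":{"type":"number"},"dz":{"type":"number"},"fingers":{"type":"number"}}}},"newtons":{"type":"number"}},"required":["motion"]}

```bash
mkdir -p pics
cat > h.py <<'E'
from cell import *
import numpy as np, cv2
from scipy.spatial.transform import Rotation as Ro
def save(p,n): cv2.imwrite('pics/'+n+'.png',cv2.cvtColor(p['image'],cv2.COLOR_RGB2BGR))
def onz(p,uv,z):
    R=np.array(p['R']);t=np.array(p['t']);c=-R.T@t
    d=R.T@np.array([(uv[0]-p['cx'])/p['fx'],(uv[1]-p['cy'])/p['fy'],1]); return c+d*(z-c[2])/d[2]
def tri(obs):
    A=np.zeros((3,3));b=np.zeros(3)
    for p,uv in obs:
        R=np.array(p['R']);c=-R.T@np.array(p['t']);d=R.T@np.array([(uv[0]-p['cx'])/p['fx'],(uv[1]-p['cy'])/p['fy'],1]);d/=np.linalg.norm(d)
        M=np.eye(3)-np.outer(d,d);A+=M;b+=M@c
    return np.linalg.solve(A,b)
def proj(p,X):
    v=np.array(p['R'])@np.array(X)+np.array(p['t']);return np.array([p['fx']*v[0]/v[2]+p['cx'],p['fy']*v[1]/v[2]+p['cy']])
E
python3 - <<'E'
from h import *
np.set_printoptions(precision=1,suppress=True)
s=camera('scene');t=camera('top')
save(s,'s0');save(t,'t0')
for n,p in(('scene',s),('top',t)):
  print(n,-np.array(p['R']).T@p['t'],p['fx'])
  for q in 'griddle test_ring knob_top pointer long_tick stand probe foot_face butter lemon egg_cup mug'.split():
    print(q,[(np.round(r['location']).tolist(),round(r['conf'],2)) for r in spot_in(q,p)][:4])
E
```

```text
scene [ -11.6 -458.2  864.3] 553.3478879309928
griddle [([411.0, 305.0], 0.71)]
test_ring [([412.0, 302.0], 0.58)]
knob_top [([333.0, 277.0], 0.81)]
pointer [([330.0, 274.0], 0.9), ([229.0, 209.0], 0.27)]
long_tick [([409.0, 300.0], 0.98)]
stand [([281.0, 237.0], 0.7)]
probe [([278.0, 192.0], 0.81), ([337.0, 165.0], 0.6)]
foot_face [([338.0, 224.0], 0.47)]
butter [([230.0, 209.0], 0.91)]
lemon [([310.0, 188.0], 0.81), ([330.0, 279.0], 0.25)]
egg_cup [([278.0, 273.0], 0.68)]
mug [([268.0, 161.0], 0.87)]
top [ 344.7  110.8 1453.5] 555.207490977534
griddle [([389.0, 240.0], 0.92)]
test_ring [([392.0, 238.0], 0.83)]
knob_top [([342.0, 265.0], 0.63)]
pointer [([342.0, 267.0], 0.49)]
long_tick [([389.0, 238.0], 0.78)]
stand [([280.0, 264.0], 0.76)]
probe [([290.0, 206.0], 0.83), ([269.0, 257.0], 0.58), ([390.0, 238.0], 0.43)]
foot_face []
butter [([218.0, 272.0], 0.96)]
lemon [([252.0, 207.0], 0.61)]
egg_cup [([306.0, 287.0], 0.8), ([342.0, 266.0], 0.53)]
mug [([211.0, 217.0], 0.68)]
```

Run:
```python
import cv2
a=cv2.imread('pics/s0.png')[110:380,180:520];b=cv2.imread('pics/t0.png')[160:330,180:460]
cv2.imwrite('pics/s0c.png',cv2.resize(a,None,fx=2.2,fy=2.2,interpolation=cv2.INTER_CUBIC));cv2.imwrite('pics/t0c.png',cv2.resize(b,None,fx=2.8,fy=2.8,interpolation=cv2.INTER_CUBIC))
```

```text
(no output)
```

View pics/s0c.png

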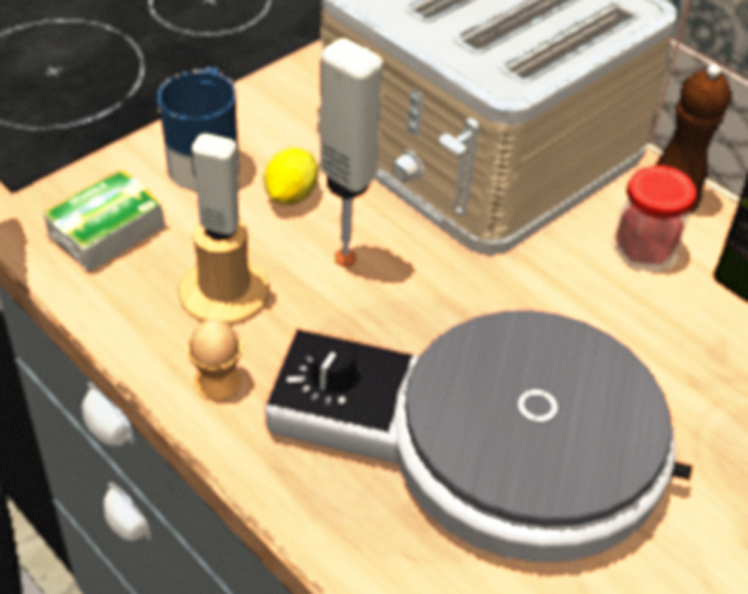

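View pics/t0c.png

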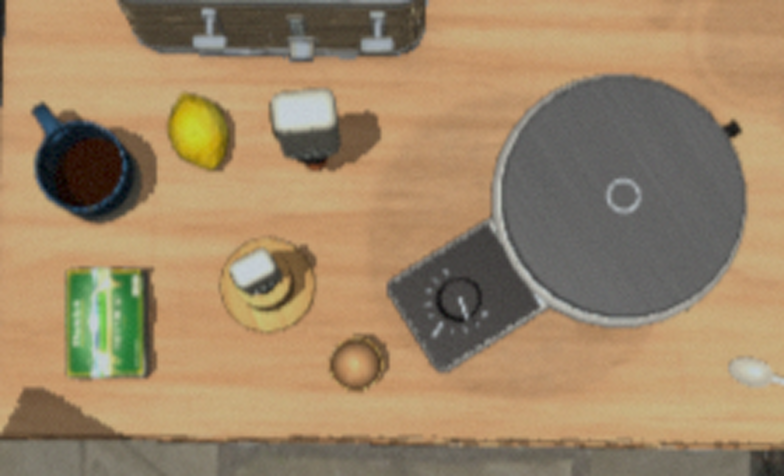

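Both views agree: the thermometer meant hangs in the stand (scene 278,192). A larger look-alike stands free at scene (337,165). The crops put the ring at scene (424,294) and top (402,230), so the networks' ring positions are slightly off. In the top view the knob is near (344,267) and the long tick near (336,277).

Run:
```python
from h import *
np.set_printoptions(precision=1,suppress=True)
s=camera('scene');t=camera('top')
for n,a,b in [('ring',(424.5,294.1),(402.5,229.6)),('knob',(333,277),(344,266.5)),('probetop',(180+216/2.2,110+143/2.2),(180+253/2.8,160+271/2.8)),('big top',(180+352/2.2,110+58/2.2),(180+306/2.8,160+110/2.8)),('egg',(180+215/2.2,110+335/2.2),(180+358/2.8,160+362/2.8))]:
  print(n,tri([(s,a),(t,b)]))
print('standfoot',onz(t,(180+267/2.8,160+284/2.8),8),'tick',onz(t,(336.4,277.1),47),'bigfoot',onz(s,(180+345/2.2,110+258/2.2),5))
for n,p in(('s',s),('t',t)):
  for q in('probe','stand'):
    for r in trace(q,p):
      m=r['pixels'];ys,xs=np.nonzero(m);print(n,q,round(r['conf'],2),np.array(r['location']),xs.min(),xs.max(),ys.min(),ys.max(),m.sum())
w=camera('wrist');save(w,'w0');st=read_state();T=Ro.from_euler('xyz',st['eef_rot']).as_matrix()
print('cam in tool',T.T@(-np.array(w['R']).T@w['t']-st['eef_pos']),'\n',np.array(w['R'])@T,w['fx'],st['eef_rot'],'\n',T)
```

```text
ring [ 539.  -109.5   66.9]
knob [444.9  36.5  55.8]
probetop [456.3 211.4 188.9]
big top [577.5 169.4 244.3]
egg [385.1 127.5  64.1]
standfoot [457.1 214.7   8. ] tick [416.5  56.5  47. ] bigfoot [576.  166.8   5. ]
s probe 0.83 [279.1 194.1] 267 288 172 219 854
s probe 0.67 [339.4 163.3] 325 353 128 231 1989
s stand 0.91 [280.9 237.9] 261 301 213 256 1271
t probe 0.77 [287.3 202.8] 276 301 191 220 578
t probe 0.64 [269.7 258.5] 262 281 248 265 249
t stand 0.7 [280.  262.7] 258 292 244 279 778
cam in tool [  68.9    0.1 -179.6] 
 [[ 0.   1.  -0. ]
 [-1.   0.  -0.2]
 [-0.2  0.   1. ]] 411.8743522592837 [-3.1 -0.   2.7] 
 [[-0.9  0.4 -0. ]
 [ 0.4  0.9 -0. ]
 [ 0.  -0.  -1. ]]
```

```bash
cat >> h.py <<'E'
def go(X):
    st=read_state();T=Ro.from_euler('xyz',st['eef_rot']).as_matrix()
    return np.round(T.T@(np.array(X)-st['eef_pos'])/100,4)
E
python3 - <<'E'
from h import *
st=read_state();print(st['eef_rot'],go([445,37,230]),st['wrist_force'],st['clock'])
E
```

```text
[-3.14158237e+00 -1.67665594e-05  2.69775106e+00] [-3.8601 -3.2549 -0.2456] [-0.02627006 -0.11470414 -0.55848255] 1.65
```

Request:
{"api": "servo_tool", "payload": {"motion": [{"dx":-0.35,"dy":-0.29,"dz":-0.1,"fingers":-0.3},{"dx":-0.65,"dy":-0.54,"dz":-0.25,"fingers":-0.3},{"dx":-0.965,"dy":-0.814,"dz":-0.25,"fingers":-0.3},{"dx":-0.965,"dy":-0.814,"dz":-0.25,"fingers":-0.3}]}}

```text
schema error: expected keys wx, wy, wz, dx, dy, dz, fingers
```

Request:
{"api": "servo_tool", "payload": {"motion": [{"dx":-0.33,"dy":-0.27,"dz":0,"fingers":-0.3},{"dx":-0.65,"dy":-0.54,"dz":0,"fingers":-0.3},{"dx":-0.965,"dy":-0.814,"dz":0,"fingers":-0.3},{"dx":-0.965,"dy":-0.814,"dz":0,"fingers":-0.3}]}}

```text
schema error: expected keys wx, wy, wz, dx, dy, dz, fingers
```

Request:
{"api": "servo_tool", "payload": {"motion": [{"dx":-0.33,"dy":-0.27,"dz":0,"fingers":-0.3},{"dx":-0.65,"dy":-0.54,"dz":0,"fingers":-0.3},{"dx":-0.965,"dy":-0.814,"dz":0,"fingers":-0.3},{"dx":-0.965,"dy":-0.814,"dz":0,"fingers":-0.3}]}}

```text
schema error: expected keys wx, wy, wz, dx, dy, dz, fingers
```

Request:
{"api": "servo_tool", "payload": {"motion": [{"dx":-0.33,"dy":-0.27,"dz":0.2,"fingers":-0.3},{"dx":-0.65,"dy":-0.54,"dz":0.3,"fingers":-0.3},{"dx":-0.965,"dy":-0.814,"dz":0.4,"fingers":-0.3},{"dx":-0.965,"dy":-0.814,"dz":0.4,"fingers":-0.3},{"dx":-0.965,"dy":-0.814,"dz":0.4,"fingers":-0.3}]}}

```text
schema error: expected keys wx, wy, wz, dx, dy, dz, fingers
```

All keys are needed in every row.

Request:
{"api": "servo_tool", "payload": {"motion": [{"wx":0,"wy":0,"wz":0,"dx":-0.35,"dy":-0.29,"dz":-0.1,"fingers":-0.3},{"wx":0,"wy":0,"wz":0,"dx":-0.65,"dy":-0.54,"dz":-0.25,"fingers":-0.3},{"wx":0,"wy":0,"wz":0,"dx":-0.965,"dy":-0.814,"dz":-0.25,"fingers":-0.3},{"wx":0,"wy":0,"wz":0,"dx":-0.965,"dy":-0.814,"dz":-0.25,"fingers":-0.3}]}}

```text
clock: 2.05
eef_pos: [289.8, 379.0, 231.2]
eef_rot: [3.141, 0.001, 2.695]
wrist_force: [-0.5, 0.4, 0.4]
finger_gap: 65.7
finger_force: 0.0
```

Request:
{"api": "servo_tool", "payload": {"motion": [{"wx":0,"wy":0,"wz":0,"dx":-0.33,"dy":-0.27,"dz":0,"fingers":-0.3},{"wx":0,"wy":0,"wz":0,"dx":-0.65,"dy":-0.54,"dz":0,"fingers":-0.3},{"wx":0,"wy":0,"wz":0,"dx":-0.965,"dy":-0.814,"dz":0,"fingers":-0.3},{"wx":0,"wy":0,"wz":0,"dx":-0.965,"dy":-0.814,"dz":0,"fingers":-0.3}]}}

```text
clock: 2.45
eef_pos: [341.8, 264.3, 230.6]
eef_rot: [-3.142, 0.001, 2.694]
wrist_force: [-0.1, 0.5, -0.2]
finger_gap: 61.1
finger_force: 0.0
```

Request:
{"api": "servo_tool", "payload": {"motion": [{"wx":0,"wy":0,"wz":0,"dx":-0.33,"dy":-0.27,"dz":0,"fingers":-0.3},{"wx":0,"wy":0,"wz":0,"dx":-0.65,"dy":-0.54,"dz":0,"fingers":-0.3},{"wx":0,"wy":0,"wz":0,"dx":-0.965,"dy":-0.814,"dz":0,"fingers":-0.3},{"wx":0,"wy":0,"wz":0,"dx":-0.965,"dy":-0.814,"dz":0,"fingers":-0.3}]}}

```text
clock: 2.85
eef_pos: [394.0, 149.6, 230.4]
eef_rot: [-3.141, 0.0, 2.694]
wrist_force: [-0.3, 0.1, 0.3]
finger_gap: 61.1
finger_force: 0.0
```

Request:
{"api": "servo_tool", "payload": {"motion": [{"wx":0,"wy":0,"wz":0,"dx":-0.33,"dy":-0.27,"dz":0.2,"fingers":-0.3},{"wx":0,"wy":0,"wz":0,"dx":-0.65,"dy":-0.54,"dz":0.3,"fingers":-0.3},{"wx":0,"wy":0,"wz":0,"dx":-0.965,"dy":-0.814,"dz":0.4,"fingers":-0.3},{"wx":0,"wy":0,"wz":0,"dx":-0.965,"dy":-0.814,"dz":0.4,"fingers":-0.3},{"wx":0,"wy":0,"wz":0,"dx":-0.965,"dy":-0.814,"dz":0.4,"fingers":-0.3}]}}

```text
clock: 3.35
eef_pos: [445.1, 37.7, 190.2]
eef_rot: [-3.142, -0.001, 2.697]
wrist_force: [-0.4, 0.2, 0.8]
finger_gap: 61.0
finger_force: 0.0
```

Run:
```python
from h import *
st=read_state();print(st['clock'],st['eef_pos'],st['eef_rot'],st['finger_gap'],st['joints'])
w=camera('wrist');save(w,'w1')
for q in 'test_ring knob_top pointer long_tick'.split(): print(q,[(np.round(r['location']).tolist(),round(r['conf'],2)) for r in spot_in(q,w)][:4])
print(proj(w,[445,37,77]))
```

```text
3.35 [445.06098083  37.66086722 190.18957652] [-3.14154403e+00 -8.53169664e-04  2.69689509e+00] 60.98881108101781 [ 2.18590590e-03  8.26004863e-02  1.81679865e+00  3.43124773e-04
  1.24298393e+00 -1.12402348e+00]
test_ring [([283.0, 285.0], 0.82)]
knob_top [([318.0, 228.0], 0.7)]
pointer [([316.0, 227.0], 0.56)]
long_tick [([281.0, 285.0], 0.8), ([599.0, 146.0], 0.27)]
[317.39931501 235.36196948]
```

View pics/w1.png

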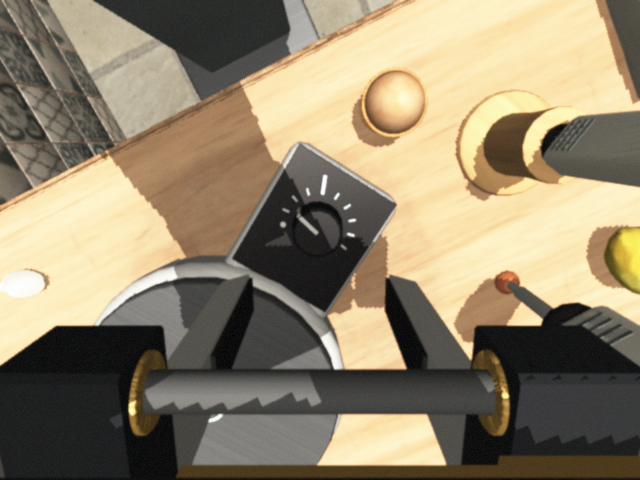

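The wrist view shows the knob at (318,229), its pointer toward (300,215), the long tick at (323,184) and the off dot at (283,225). Next I measure the bright marks.

Run:
```python
from h import *
w=camera('wrist')
hsv=cv2.cvtColor(w['image'],cv2.COLOR_RGB2HSV)
b=((hsv[...,2]>130)&(hsv[...,1]<70)).astype(np.uint8)
b[:170]=0;b[255:]=0;b[:,:270]=0;b[:,365:]=0
n,l,s,c=cv2.connectedComponentsWithStats(b)
P=[]
for i in range(1,n):
  if s[i,4]<4 or s[i,4]>300: continue
  ys,xs=np.nonzero(l==i);pt=np.stack([xs,ys],1).astype(np.float32);_,wh,_=cv2.minAreaRect(pt)
  print(i,c[i].round(1),s[i,4],np.round(wh,1),onz(w,c[i],47).round(1),onz(w,c[i],77).round(1))
np.save('dbg.npy',l)
cv2.imwrite('pics/k1.png',cv2.resize(cv2.cvtColor(w['image'],cv2.COLOR_RGB2BGR)[150:300,220:420],None,fx=4,fy=4,interpolation=cv2.INTER_CUBIC))
```

```text
1 [275.3 179.3] 55 [ 2.4 23.3] [396.9  23.7  47. ] [395.6  27.8  77. ]
2 [354.2 175.8] 113 [26.9  4.8] [420.7  80.5  47. ] [417.1  79.3  77. ]
3 [323.1 184.2] 117 [ 5.6 21.2] [416.3  55.9  47. ] [413.1  57.   77. ]
4 [307.1 191.6] 29 [7.6 3.5] [416.1  42.   47. ] [413.   44.4  77. ]
5 [335.8 196.1] 29 [3.6 7.8] [429.   60.9  47. ] [424.7  61.5  77. ]
6 [294.3 198.7] 7 [4.2 0.7] [416.9  30.4  47. ] [413.7  33.9  77. ]
7 [346.5 206.4] 31 [3.6 8.5] [440.1  65.2  47. ] [434.7  65.4  77. ]
8 [285.2 209.9] 9 [4.5 1.3] [421.8  20.   47. ] [418.2  24.4  77. ]
9 [307.4 224.9] 86 [23.3  3.5] [440.3  30.7  47. ] [434.9  34.1  77. ]
10 [351.2 220.3] 26 [3. 7.] [451.9  63.9  47. ] [445.5  64.3  77. ]
11 [282. 224.] 21 [4. 4.] [430.9  12.6  47. ] [426.5  17.7  77. ]
12 [349.8 234.5] 25 [3. 7.] [462.   58.2  47. ] [454.7  59.1  77. ]
13 [342.5 246.5] 4 [4.2 0. ] [468.6  48.7  47. ] [460.7  50.4  77. ]
```

View pics/k1.png

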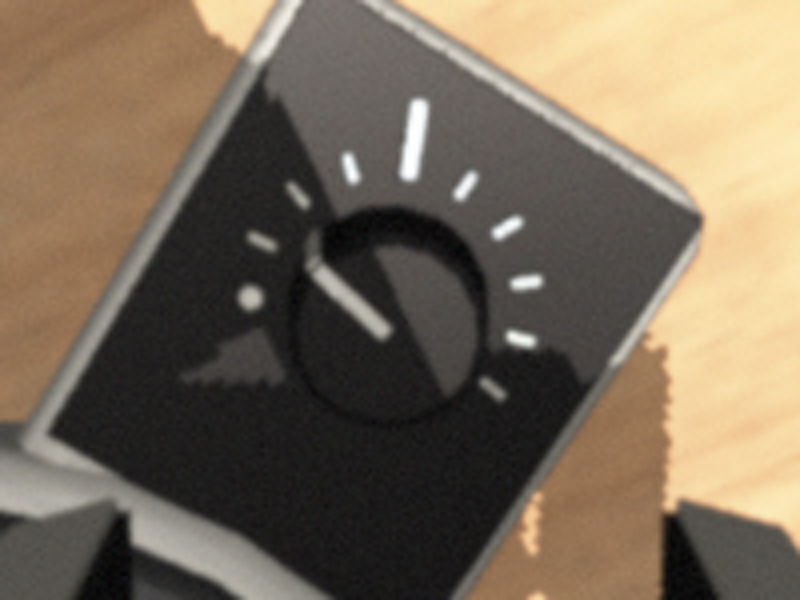

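The pointer line runs from (317,233) at its inner end to (298,216) at its outer end. The long tick is at (323,184).

Run:
```python
from h import *
from scipy.optimize import least_squares
T=np.array([[416.1,42],[429,60.9],[440.1,65.2],[451.9,63.9],[462,58.2],[430.9,12.6],[416.9,30.4],[421.8,20]])
r=least_squares(lambda p:np.hypot(*(T-p[:2]).T)-p[2],[445,37,28]).x;print('axis',r)
w=camera('wrist');o=onz(w,(298.2,216),77)[:2];i=onz(w,(316.7,233.2),77)[:2];c=r[:2]
ang=lambda v:np.arctan2(v[1],v[0])
at=ang(np.array([416.3,55.9])-c);ad=ang(np.array([430.9,12.6])-c)
print(o,i,'tick-dot',np.degrees((ad-at)%6.283),'turn line',np.degrees((ang(o-i)-at)%6.283),'turn axis',np.degrees((ang(o-c)-at)%6.283),np.linalg.norm(o-c))
ring=c+175*np.array([539-c[0],-109.5-c[1]])/np.hypot(539-c[0],-109.5-c[1]);print('ring',ring)
print(go([c[0],c[1],54]))
```

```text
axis [443.6330559   37.38101933  27.8246815 ]
[426.17255545  30.71781284] [443.43111148  37.34329646] tick-dot 96.91308469726899 turn line 55.10979874581717 turn axis 54.995877813366555 18.688697035134172
ring [ 538.93173945 -109.39486736]
[ 0.0107 -0.0084  1.3672]
```

Request:
{"api": "servo_tool", "payload": {"motion": [{"wx":0,"wy":0,"wz":0,"dx":0.005,"dy":-0.004,"dz":0.35,"fingers":-0.3},{"wx":0,"wy":0,"wz":0,"dx":0.011,"dy":-0.008,"dz":0.7,"fingers":-0.3},{"wx":0,"wy":0,"wz":0,"dx":0.011,"dy":-0.008,"dz":0.95,"fingers":-0.3},{"wx":0,"wy":0,"wz":0,"dx":0.011,"dy":-0.008,"dz":0.95,"fingers":-0.3}]}}

```text
clock: 4.1
eef_pos: [442.0, 37.0, 93.1]
eef_rot: [-3.14, -0.004, 2.698]
wrist_force: [-0.4, -0.0, 0.7]
finger_gap: 61.2
finger_force: 0.0
```

Request:
{"api": "servo_tool", "payload": {"motion": [{"wx":0,"wy":0,"wz":0,"dx":0,"dy":0,"dz":0.2,"fingers":-0.3},{"wx":0,"wy":0,"wz":0,"dx":0,"dy":0,"dz":0.36,"fingers":-0.3},{"wx":0,"wy":0,"wz":0,"dx":0,"dy":0,"dz":0.43,"fingers":-0.3},{"wx":0,"wy":0,"wz":0,"dx":0,"dy":0,"dz":0.43,"fingers":-0.3},{"wx":0,"wy":0,"wz":0,"dx":0,"dy":0,"dz":0.43,"fingers":-0.3}]}}

```text
clock: 4.6
eef_pos: [444.2, 36.8, 53.5]
eef_rot: [3.141, 0.001, 2.698]
wrist_force: [-0.5, -0.5, 0.9]
finger_gap: 60.9
finger_force: 0.0
```

Request:
{"api": "servo_tool", "payload": {"motion": [{"wx":0,"wy":0,"wz":0,"dx":0,"dy":0,"dz":0,"fingers":0.3},{"wx":0,"wy":0,"wz":0,"dx":0,"dy":0,"dz":0,"fingers":0.3},{"wx":0,"wy":0,"wz":0,"dx":0,"dy":0,"dz":0,"fingers":0.3},{"wx":0,"wy":0,"wz":0,"dx":0,"dy":0,"dz":0,"fingers":0.3},{"wx":0,"wy":0,"wz":0,"dx":0,"dy":0,"dz":0,"fingers":0.3}], "newtons": 15}}

```text
clock: 5.1
eef_pos: [443.9, 36.8, 52.8]
eef_rot: [3.141, 0.001, 2.698]
wrist_force: [0.3, 2.3, 3.4]
finger_gap: 38.4
finger_force: 15.1
```

Gripped: the gap of 38.4 mm matches the knob. Now I turn it 0.96 rad clockwise.

Request:
{"api": "servo_tool", "payload": {"motion": [{"wx":0,"wy":0,"wz":0.06,"dx":0,"dy":0,"dz":0,"fingers":0.3},{"wx":0,"wy":0,"wz":0.12,"dx":0,"dy":0,"dz":0,"fingers":0.3},{"wx":0,"wy":0,"wz":0.18,"dx":0,"dy":0,"dz":0,"fingers":0.3},{"wx":0,"wy":0,"wz":0.24,"dx":0,"dy":0,"dz":0,"fingers":0.3},{"wx":0,"wy":0,"wz":0.3,"dx":0,"dy":0,"dz":0,"fingers":0.3},{"wx":0,"wy":0,"wz":0.36,"dx":0,"dy":0,"dz":0,"fingers":0.3},{"wx":0,"wy":0,"wz":0.42,"dx":0,"dy":0,"dz":0,"fingers":0.3},{"wx":0,"wy":0,"wz":0.48,"dx":0,"dy":0,"dz":0,"fingers":0.3},{"wx":0,"wy":0,"wz":0.48,"dx":0,"dy":0,"dz":0,"fingers":0.3},{"wx":0,"wy":0,"wz":0.48,"dx":0,"dy":0,"dz":0,"fingers":0.3}]}}

```text
clock: 6.1
eef_pos: [442.4, 35.9, 52.6]
eef_rot: [-3.138, 0.001, 1.738]
wrist_force: [-10.4, -8.3, 13.0]
finger_gap: 38.7
finger_force: 15.4
```

Request:
{"api": "servo_tool", "payload": {"motion": [{"wx":0,"wy":0,"wz":0,"dx":0,"dy":0,"dz":0,"fingers":-0.3},{"wx":0,"wy":0,"wz":0,"dx":0,"dy":0,"dz":0,"fingers":-0.3},{"wx":0,"wy":0,"wz":0,"dx":0,"dy":0,"dz":0,"fingers":-0.3},{"wx":0,"wy":0,"wz":0,"dx":0,"dy":0,"dz":0,"fingers":-0.3}]}}

```text
clock: 6.5
eef_pos: [443.6, 36.7, 52.4]
eef_rot: [3.142, -0.0, 1.738]
wrist_force: [-0.6, 0.8, 0.4]
finger_gap: 60.7
finger_force: 0.0
```

Request:
{"api": "servo_tool", "payload": {"motion": [{"wx":0,"wy":0,"wz":0,"dx":0,"dy":0,"dz":-0.3,"fingers":-0.3},{"wx":0,"wy":0,"wz":0,"dx":0,"dy":0,"dz":-0.65,"fingers":-0.3},{"wx":0,"wy":0,"wz":0,"dx":0,"dy":0,"dz":-1.0,"fingers":-0.3},{"wx":0,"wy":0,"wz":0,"dx":0,"dy":0,"dz":-1.0,"fingers":-0.3}]}}

```text
clock: 6.9
eef_pos: [445.5, 36.7, 156.4]
eef_rot: [3.135, 0.001, 1.738]
wrist_force: [0.1, -0.2, 0.3]
finger_gap: 61.1
finger_force: 0.0
```

Request:
{"api": "servo_tool", "payload": {"motion": [{"wx":0,"wy":0,"wz":0,"dx":0,"dy":0,"dz":-0.3,"fingers":-0.3},{"wx":0,"wy":0,"wz":0,"dx":0,"dy":0,"dz":-0.65,"fingers":-0.3},{"wx":0,"wy":0,"wz":0,"dx":0,"dy":0,"dz":-0.8,"fingers":-0.3},{"wx":0,"wy":0,"wz":0,"dx":0,"dy":0,"dz":-0.8,"fingers":-0.3},{"wx":0,"wy":0,"wz":0,"dx":0,"dy":0,"dz":-0.8,"fingers":-0.3}]}}

```text
clock: 7.4
eef_pos: [443.3, 36.7, 231.1]
eef_rot: [-3.14, -0.0, 1.738]
wrist_force: [-0.0, -0.2, 0.1]
finger_gap: 61.3
finger_force: 0.0
```

Run:
```python
from h import *
w=camera('wrist');save(w,'w2')
u=proj(w,[443.6,37.4,77]).round().astype(int);print(u)
x,y=u-[80,60]; x=max(x,0);y=max(y,0);print(x,y)
cv2.imwrite('pics/k2.png',cv2.resize(cv2.cvtColor(w['image'],cv2.COLOR_RGB2BGR)[y:y+120,x:x+160],None,fx=5,fy=5,interpolation=cv2.INTER_CUBIC))
```

```text
[318 224]
238 164
```

View pics/k2.png

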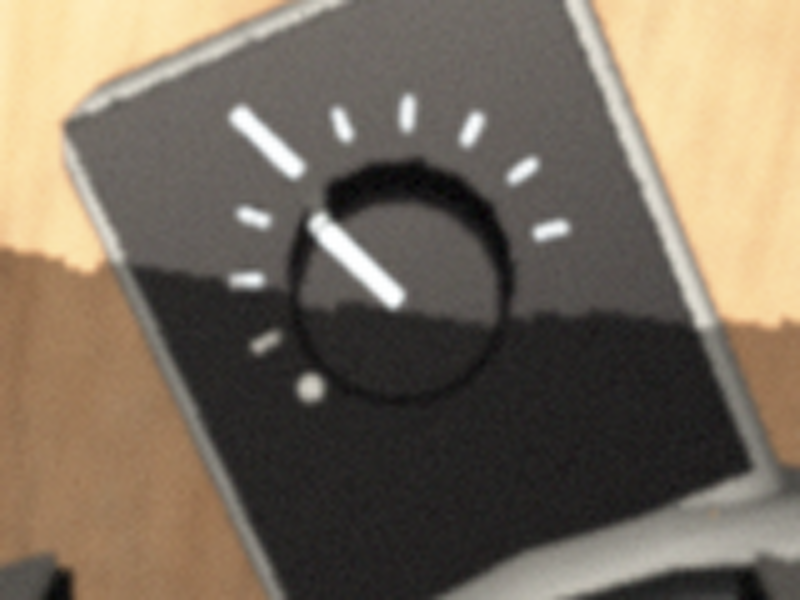

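The pointer (crop 400,300 → 318,222) looks parallel to the long tick (300,175 → 236,110). I'll check it numerically and prepare the probe approach.

Run:
```python
from h import *
w=camera('wrist')
g=cv2.cvtColor(w['image'],cv2.COLOR_RGB2GRAY);b=(g>150).astype(np.uint8)
n,l,s,c=cv2.connectedComponentsWithStats(b)
def axis(uv,z):
  i=l[uv[1],uv[0]];ys,xs=np.nonzero(l==i);X=np.array([onz(w,(x,y),z)[:2] for x,y in zip(xs,ys)]);m=X.mean(0)
  v=np.linalg.svd(X-m)[2][0];v*=np.sign(v@[-1,.5]);print(len(xs),m,np.degrees(np.arctan2(v[1],v[0])));return m
m=axis((238+268//5,164+140//5),47);axis((238+355//5,164+258//5),77)
d=m-[443.6,37.4];print('tick dir',np.degrees(np.arctan2(d[1],d[0])))
# probe handle outline from 'scene' and 'top'
t=camera('top');sc=camera('scene')
for r in trace('probe',t):
  ys,xs=np.nonzero(r['pixels'])
  im=t['image'][ys,xs].mean(1)>140
  R=cv2.minAreaRect(np.stack([xs,ys],1)[im].astype(np.float32));B=cv2.boxPoints(R)
  X=np.array([onz(t,q,189)[:2] for q in B]);print(R,'\n',X.round(1),X.mean(0))
print(go([456,211,230]))
```

```text
85 [416.10727161  55.61364488] 145.6588530450223
118 [435.40550545  42.71747897] 145.87225681813496
tick dir 146.47594341033982
((288.2769470214844, 198.21539306640625), (15.3803071975708, 22.574321746826172), 82.87498474121094) 
 [[604.  203.5]
 [611.5 151.8]
 [575.7 146.8]
 [568.4 198.3]] [589.89275121 175.09776424]
((269.34613037109375, 255.23074340820312), (13.590153694152832, 15.531603813171387), 33.690067291259766) 
 [[450.5 238.3]
 [480.5 219.3]
 [463.5 193.1]
 [433.7 212.1]] [457.05074423 215.68356714]
[1.6982 0.4144 0.0153]
```

Knob is within about 0.5° of the tick. Now I look at the probe from above.

Request:
{"api": "servo_tool", "payload": {"motion": [{"wx":0,"wy":0,"wz":0,"dx":0.35,"dy":0.08,"dz":-0.2,"fingers":-0.3},{"wx":0,"wy":0,"wz":0,"dx":0.7,"dy":0.15,"dz":-0.4,"fingers":-0.3},{"wx":0,"wy":0,"wz":0,"dx":1.0,"dy":0.22,"dz":-0.5,"fingers":-0.3},{"wx":0,"wy":0,"wz":0,"dx":1.0,"dy":0.22,"dz":-0.5,"fingers":-0.3},{"wx":0,"wy":0,"wz":0,"dx":1.0,"dy":0.22,"dz":-0.5,"fingers":-0.3}]}}

```text
clock: 8.15
eef_pos: [448.5, 139.1, 281.8]
eef_rot: [-3.141, 0.0, 1.739]
wrist_force: [0.2, -0.1, -0.0]
finger_gap: 60.8
finger_force: 0.0
```

Run:
```python
from h import *
st=read_state();print(st['eef_pos'],st['eef_rot'])
w=camera('wrist');save(w,'w3')
for r in trace('probe',w):
  ys,xs=np.nonzero(r['pixels']);print(r['conf'],r['location'],xs.min(),xs.max(),ys.min(),ys.max())
print(proj(w,[456.3,211.4,189]),proj(w,[456.3,211.4,84]))
```

```text
[448.52669004 139.10480182 281.81850059] [-3.14074748e+00  2.05101567e-04  1.73912925e+00]
0.89 [525.2, 231.7] 428 596 181 294
0.69 [347.8, 137.5] 325 372 103 164
0.51 [319.7, 353.4] 241 444 237 464
[347.72942011 137.12811645] [339.72618019 137.31347213]
```

View pics/w3.png

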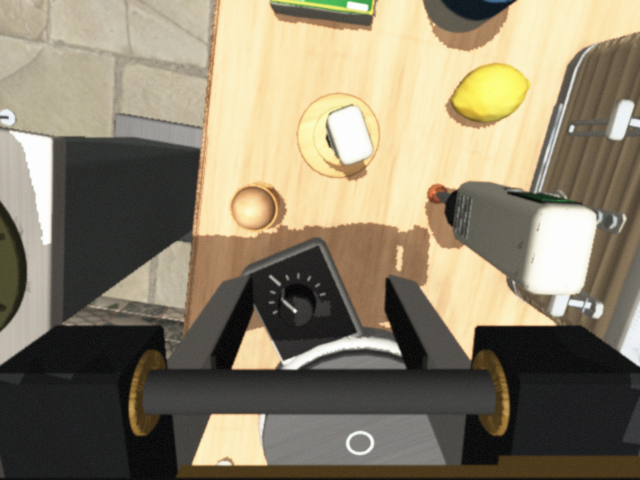

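The probe's handle top is at (349,135), the look-alike at (520,230) and the plate's ring at (360,443). I fit the handle's rectangle and refine the ring.

Run:
```python
from h import *
np.set_printoptions(precision=1,suppress=True)
w=camera('wrist');hsv=cv2.cvtColor(w['image'],cv2.COLOR_RGB2HSV)
def comp(b,uv):
  n,l,s,c=cv2.connectedComponentsWithStats(b.astype(np.uint8));i=l[uv[1],uv[0]];ys,xs=np.nonzero(l==i);return np.stack([xs,ys],1),i
b=(hsv[...,2]>170)&(hsv[...,1]<40)
p,i=comp(b,(349,135))
X=np.array([onz(w,q,189)[:2] for q in p],np.float32)
R=cv2.minAreaRect(X);B=cv2.boxPoints(R);print(i,len(p),R,B)
# corners edges -> long axis
e=[B[1]-B[0],B[2]-B[1]];L=max(e,key=np.linalg.norm);a=np.degrees(np.arctan2(L[1],L[0]))%180;print('long axis deg',a,'mean',X.mean(0))
m=X.mean(0);v=np.linalg.svd(X-m,full_matrices=False)[2][0];print('pca',np.degrees(np.arctan2(v[1],v[0]))%180)
r=hsv[400:480,320:400];rb=np.zeros(b.shape,bool);rb[425:464,340:382]=((hsv[...,2]>150)&(hsv[...,1]<60))[425:464,340:382]
ys,xs=np.nonzero(rb);E=cv2.fitEllipse(np.stack([xs,ys],1).astype(np.float32));print(E,'ring',onz(w,E[0],70))
for h in (180,185,189,193): print(h,proj(w,[456.3,211.4,h]))
st=read_state();print(st['eef_rot'])
```

```text
198 1829 ((457.4208679199219, 212.9961395263672), (22.153953552246094, 34.212310791015625), 30.068037033081055) [[439.3 222.3]
 [456.4 192.6]
 [475.6 203.7]
 [458.4 233.4]]
long axis deg 120.06799 mean [457.3 213.2]
pca 119.76396
((360.1303405761719, 441.9069519042969), (21.9315185546875, 25.633197784423828), 87.43309783935547) ring [ 538.3 -109.8   70. ]
180 [346.9 135.8]
185 [347.4 135.7]
189 [347.8 135.7]
193 [348.2 135.7]
[-3.1  0.   1.7]
```

```bash
python3 -c "
from h import *
print(go([457.3,212.8,230]),go([457.3,212.8,155]),read_state()['joints'])"
```

```text
[0.7226 0.21   0.5182] [0.7227 0.2108 1.2682] [ 2.20647421e-01  6.68610897e-02  1.61888922e+00 -1.45743782e-04
  1.45685072e+00  5.46585180e-02]
```

Request:
{"api": "servo_tool", "payload": {"motion": [{"wx":0,"wy":0,"wz":-0.06,"dx":0.3,"dy":0.08,"dz":0.0,"fingers":-0.3},{"wx":0,"wy":0,"wz":-0.12,"dx":0.6,"dy":0.16,"dz":0.1,"fingers":-0.3},{"wx":0,"wy":0,"wz":-0.178,"dx":0.723,"dy":0.21,"dz":0.4,"fingers":-0.3},{"wx":0,"wy":0,"wz":-0.178,"dx":0.723,"dy":0.21,"dz":0.52,"fingers":-0.3},{"wx":0,"wy":0,"wz":-0.178,"dx":0.723,"dy":0.21,"dz":0.52,"fingers":-0.3},{"wx":0,"wy":0,"wz":-0.178,"dx":0.723,"dy":0.21,"dz":0.52,"fingers":-0.3}]}}

```text
clock: 8.9
eef_pos: [457.7, 212.7, 231.3]
eef_rot: [3.141, 0.0, 2.09]
wrist_force: [-0.4, -0.8, 0.4]
finger_gap: 61.0
finger_force: 0.0
```

Run:
```python
from h import *
st=read_state();print(st['eef_pos'],st['eef_rot'])
w=camera('wrist');hsv=cv2.cvtColor(w['image'],cv2.COLOR_RGB2HSV)
u=proj(w,[457.3,212.8,189]).round().astype(int);print(u)
n,l,s,c=cv2.connectedComponentsWithStats(((hsv[...,2]>170)&(hsv[...,1]<40)).astype(np.uint8));i=l[u[1],u[0]]
ys,xs=np.nonzero(l==i);X=np.array([onz(w,q,189)[:2] for q in zip(xs,ys)],np.float32);R=cv2.minAreaRect(X);print(i,len(xs),R)
print(go([*R[0],155]))
```

```text
[457.6854466  212.72844558 231.30391563] [3.14107337e+00 2.04029321e-04 2.08986483e+00]
[316 264]
117 1770 ((457.00506591796875, 214.6412353515625), (21.78273582458496, 32.263553619384766), 29.769786834716797)
[1.970e-02 2.000e-04 7.671e-01]
```

Request:
{"api": "servo_tool", "payload": {"motion": [{"wx":0,"wy":0,"wz":0,"dx":0.01,"dy":0,"dz":0.3,"fingers":-0.3},{"wx":0,"wy":0,"wz":0,"dx":0.01,"dy":0,"dz":0.6,"fingers":-0.3},{"wx":0,"wy":0,"wz":0,"dx":0.01,"dy":0,"dz":0.77,"fingers":-0.3},{"wx":0,"wy":0,"wz":0,"dx":0.01,"dy":0,"dz":0.77,"fingers":-0.3},{"wx":0,"wy":0,"wz":0,"dx":0.01,"dy":0,"dz":0.77,"fingers":-0.3}]}}

```text
clock: 9.45
eef_pos: [457.5, 214.4, 154.9]
eef_rot: [3.14, 0.0, 2.092]
wrist_force: [-0.4, 0.1, -0.0]
finger_gap: 60.9
finger_force: 0.0
```

Request:
{"api": "servo_tool", "payload": {"motion": [{"wx":0,"wy":0,"wz":0,"dx":0,"dy":0,"dz":0,"fingers":0.2},{"wx":0,"wy":0,"wz":0,"dx":0,"dy":0,"dz":0,"fingers":0.4},{"wx":0,"wy":0,"wz":0,"dx":0,"dy":0,"dz":0,"fingers":0.7},{"wx":0,"wy":0,"wz":0,"dx":0,"dy":0,"dz":0,"fingers":0.7},{"wx":0,"wy":0,"wz":0,"dx":0,"dy":0,"dz":0,"fingers":0.7},{"wx":0,"wy":0,"wz":0,"dx":0,"dy":0,"dz":0,"fingers":0.7}], "newtons": 20}}

```text
clock: 10.05
eef_pos: [456.9, 214.6, 153.5]
eef_rot: [3.141, 0.0, 2.094]
wrist_force: [0.2, 0.2, 1.4]
finger_gap: 24.2
finger_force: 20.0
```

```bash
python3 -c "
from h import *
st=read_state();print(st['finger_gap'],st['finger_force'],st['wrist_force'],st['moment'],st['eef_pos'])"
```

```text
24.191569934365834 19.997849464416504 [0.15879755 0.17267596 1.40141535] [-0.01703009  0.05587468  0.02481687] [456.89541868 214.60612998 153.54177856]
```

Held (24.2 mm). I lift straight up.

Request:
{"api": "servo_tool", "payload": {"motion": [{"wx":0,"wy":0,"wz":0,"dx":0,"dy":0,"dz":-0.08,"fingers":0.7},{"wx":0,"wy":0,"wz":0,"dx":0,"dy":0,"dz":-0.2,"fingers":0.7},{"wx":0,"wy":0,"wz":0,"dx":0,"dy":0,"dz":-0.32,"fingers":0.7},{"wx":0,"wy":0,"wz":0,"dx":0,"dy":0,"dz":-0.44,"fingers":0.7},{"wx":0,"wy":0,"wz":0,"dx":0,"dy":0,"dz":-0.56,"fingers":0.7},{"wx":0,"wy":0,"wz":0,"dx":0,"dy":0,"dz":-0.68,"fingers":0.7},{"wx":0,"wy":0,"wz":0,"dx":0,"dy":0,"dz":-0.8,"fingers":0.7},{"wx":0,"wy":0,"wz":0,"dx":0,"dy":0,"dz":-0.9,"fingers":0.7},{"wx":0,"wy":0,"wz":0,"dx":0,"dy":0,"dz":-1.0,"fingers":0.7},{"wx":0,"wy":0,"wz":0,"dx":0,"dy":0,"dz":-1.0,"fingers":0.7}]}}

```text
clock: 11.05
eef_pos: [457.3, 214.7, 254.8]
eef_rot: [3.14, 0.0, 2.094]
wrist_force: [1.0, -0.2, -1.1]
finger_gap: 23.8
finger_force: 20.0
```

Request:
{"api": "servo_tool", "payload": {"motion": [{"wx":0,"wy":0,"wz":0,"dx":0,"dy":0,"dz":-0.2,"fingers":0.7},{"wx":0,"wy":0,"wz":0,"dx":0,"dy":0,"dz":-0.35,"fingers":0.7},{"wx":0,"wy":0,"wz":0,"dx":0,"dy":0,"dz":-0.35,"fingers":0.7}]}}

```text
clock: 11.35
eef_pos: [457.3, 214.7, 289.7]
eef_rot: [3.139, 0.0, 2.094]
wrist_force: [-0.5, -0.0, -0.3]
finger_gap: 23.7
finger_force: 20.0
```

Run:
```python
from h import *
st=read_state();print(st['clock'],st['eef_pos'],st['eef_rot'],st['finger_gap'],st['wrist_force'],st['joints'])
print(go([538.6,-109.6,289]))
s=camera('scene');save(s,'s1')
u=proj(s,[457,214,200]).astype(int);print(u)
print([(r['location'],r['conf']) for q in('stand','foot_face') for r in spot_in(q,s)], proj(s,[457,214,149]))
```

```text
11.35 [457.304508   214.74137856 289.72486265] [3.13929352e+00 3.69625461e-04 2.09377132e+00] 23.66692249491393 [-0.48436252 -0.03608465 -0.27678201] [ 3.66513036e-01  1.44728902e-01  1.51527737e+00 -6.87801789e-06
  1.47925774e+00 -1.56461761e-01]
[-3.2159 -0.9157  0.0063]
[275 169]
[([282.3, 236.7], 0.63), ([280.4, 272.2], 0.65), ([276.6, 186.1], 0.62), ([338.5, 225.0], 0.55)] [276.98475472 190.20711182]
```

The foot is out of the bore and the stand hasn't moved. I carry the probe to above the ring.

Request:
{"api": "servo_tool", "payload": {"motion": [{"wx":0,"wy":0,"wz":0,"dx":-0.2,"dy":-0.057,"dz":0,"fingers":0.7},{"wx":0,"wy":0,"wz":0,"dx":-0.5,"dy":-0.142,"dz":0,"fingers":0.7},{"wx":0,"wy":0,"wz":0,"dx":-0.8,"dy":-0.228,"dz":0,"fingers":0.7}]}}

```text
clock: 11.8
eef_pos: [476.9, 133.1, 287.3]
eef_rot: [-3.14, -0.001, 2.095]
wrist_force: [0.2, -1.1, -2.0]
finger_gap: 24.0
finger_force: 20.0
```

Request:
{"api": "servo_tool", "payload": {"motion": [{"wx":0,"wy":0,"wz":0,"dx":-0.3,"dy":-0.085,"dz":0,"fingers":0.7},{"wx":0,"wy":0,"wz":0,"dx":-0.6,"dy":-0.17,"dz":0,"fingers":0.7},{"wx":0,"wy":0,"wz":0,"dx":-0.9,"dy":-0.256,"dz":0,"fingers":0.7}]}}

```text
clock: 12.1
eef_pos: [499.7, 41.9, 287.3]
eef_rot: [-3.14, -0.001, 2.094]
wrist_force: [-0.3, 0.1, -1.3]
finger_gap: 24.0
finger_force: 20.0
```

Request:
{"api": "servo_tool", "payload": {"motion": [{"wx":0,"wy":0,"wz":0,"dx":-0.3,"dy":-0.085,"dz":0,"fingers":0.7},{"wx":0,"wy":0,"wz":0,"dx":-0.6,"dy":-0.17,"dz":0,"fingers":0.7},{"wx":0,"wy":0,"wz":0,"dx":-0.9,"dy":-0.256,"dz":0,"fingers":0.7}]}}

```text
clock: 12.4
eef_pos: [522.5, -48.9, 287.3]
eef_rot: [-3.14, -0.001, 2.094]
wrist_force: [0.6, -0.2, -1.8]
finger_gap: 24.0
finger_force: 20.0
```

Request:
{"api": "servo_tool", "payload": {"motion": [{"wx":0,"wy":0,"wz":0,"dx":-0.3,"dy":-0.085,"dz":0,"fingers":0.7},{"wx":0,"wy":0,"wz":0,"dx":-0.5,"dy":-0.142,"dz":0.1,"fingers":0.7},{"wx":0,"wy":0,"wz":0,"dx":-0.615,"dy":-0.175,"dz":0.3,"fingers":0.7},{"wx":0,"wy":0,"wz":0,"dx":-0.615,"dy":-0.175,"dz":0.5,"fingers":0.7},{"wx":0,"wy":0,"wz":0,"dx":-0.615,"dy":-0.175,"dz":0.55,"fingers":0.7},{"wx":0,"wy":0,"wz":0,"dx":-0.615,"dy":-0.175,"dz":0.55,"fingers":0.7},{"wx":0,"wy":0,"wz":0,"dx":-0.615,"dy":-0.175,"dz":0.55,"fingers":0.7}]}}

```text
clock: 13.1
eef_pos: [538.4, -109.4, 234.2]
eef_rot: [3.141, 0.001, 2.094]
wrist_force: [0.2, 0.4, -0.5]
finger_gap: 24.3
finger_force: 20.0
```

Run:
```python
from h import *
np.set_printoptions(precision=1,suppress=True)
st=read_state();print(st['clock'],st['eef_pos'],st['eef_rot'],st['finger_gap'],st['wrist_force'],st['joints'])
s=camera('scene');t=camera('top');w=camera('wrist');save(s,'s2');save(w,'w4')
F=[539,-110,95]
for n,p in(('s',s),('w',w)): print(n,'footpred',proj(p,F),'ring',proj(p,[538.6,-109.6,70]),[(np.array(r['location']),round(r['conf'],2)) for r in spot_in('foot_face',p)])
a=s['image'];u=proj(s,[538.6,-109.6,130]).round().astype(int);x,y=u[0]-60,u[1]-80
A=cv2.resize(a[y:y+150,x:x+120],None,fx=4,fy=4,interpolation=cv2.INTER_CUBIC)
u=proj(w,[538.6,-109.6,85]).round().astype(int);x2,y2=max(u[0]-35,0),max(u[1]-75,0);print(x,y,x2,y2)
B=cv2.resize(w['image'][y2:y2+150,x2:x2+80],(320,600),interpolation=cv2.INTER_CUBIC)
cv2.imwrite('pics/c2.png',cv2.cvtColor(np.hstack([A,B]),cv2.COLOR_RGB2BGR))
```

```text
13.1 [ 538.4 -109.4  234.2] [3.1 0.  2.1] 24.28816550027562 [ 0.2  0.4 -0.5] [-0.3  0.3  1.5  0.   1.4 -0.8]
s footpred [426.  284.6] ring [423.8 293.3] [(array([427.6, 284.2]), 0.48), (array([337.5, 222.4]), 0.38), (array([329.4, 273.5]), 0.21)]
w footpred [317.4 228.5] ring [317.3 221.6] [(array([317.9, 224.7]), 0.43)]
369 192 282 150
```

View pics/c2.png

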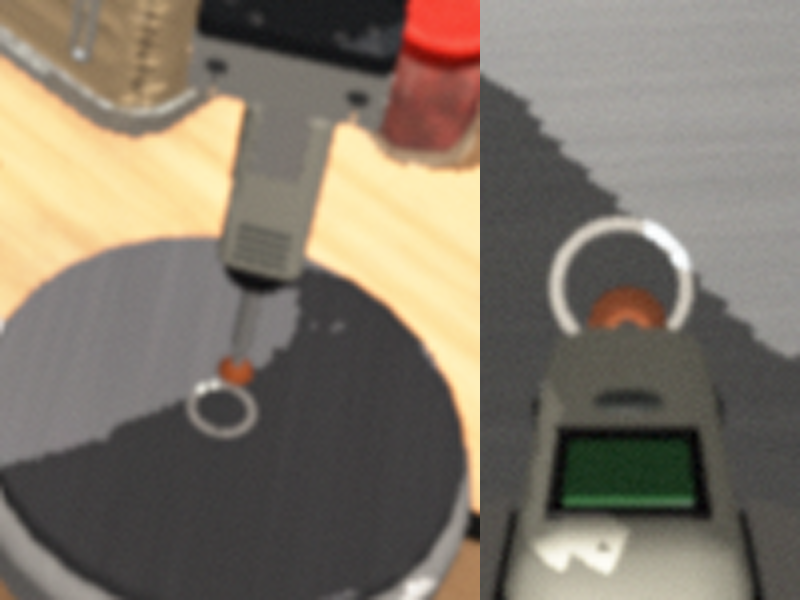

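The foot hovers centred over the ring, within about 2 mm in both views. I descend to just above contact and take the force baseline.

Request:
{"api": "servo_tool", "payload": {"motion": [{"wx":0,"wy":0,"wz":0,"dx":0,"dy":0,"dz":0.08,"fingers":0.7},{"wx":0,"wy":0,"wz":0,"dx":0,"dy":0,"dz":0.16,"fingers":0.7},{"wx":0,"wy":0,"wz":0,"dx":0,"dy":0,"dz":0.2,"fingers":0.7},{"wx":0,"wy":0,"wz":0,"dx":0,"dy":0,"dz":0.2,"fingers":0.7}]}}

```text
clock: 13.75
eef_pos: [537.9, -109.6, 212.5]
eef_rot: [-3.141, -0.001, 2.094]
wrist_force: [-0.6, 0.8, -1.0]
finger_gap: 23.7
finger_force: 20.0
```

```bash
cat > f.py <<'E'
from h import *
F=[];Z=[]
for i in range(16):
  w=camera('top' if i<15 else 'wrist');st=read_state();F.append(st['wrist_force']);Z.append(st['eef_pos'])
F=np.array(F);print('F',F.mean(0).round(2),'sd',F.std(0).round(2),'tcp',np.mean(Z,0).round(2),'gap',st['finger_gap'],st['clock'],st['eef_rot'])
E
python3 f.py
```

```text
F [-0.22 -0.06 -1.03] sd [0.56 0.34 0.39] tcp [ 538.23 -109.66  213.53] gap 23.68759979884753 14.55 [3.14158248e+00 6.60167959e-05 2.09373350e+00]
```

Request:
{"api": "servo_tool", "payload": {"motion": [{"wx":0,"wy":0,"wz":0,"dx":0,"dy":0,"dz":0.02,"fingers":0.7},{"wx":0,"wy":0,"wz":0,"dx":0,"dy":0,"dz":0.04,"fingers":0.7},{"wx":0,"wy":0,"wz":0,"dx":0,"dy":0,"dz":0.06,"fingers":0.7},{"wx":0,"wy":0,"wz":0,"dx":0,"dy":0,"dz":0.08,"fingers":0.7},{"wx":0,"wy":0,"wz":0,"dx":0,"dy":0,"dz":0.1,"fingers":0.7},{"wx":0,"wy":0,"wz":0,"dx":0,"dy":0,"dz":0.1,"fingers":0.7},{"wx":0,"wy":0,"wz":0,"dx":0,"dy":0,"dz":0.1,"fingers":0.7}]}}

```text
clock: 15.25
eef_pos: [538.2, -109.7, 203.6]
eef_rot: [3.141, 0.0, 2.094]
wrist_force: [-0.6, 0.8, 0.6]
finger_gap: 23.9
finger_force: 20.0
```

```bash
python3 f.py
```

```text
F [-0.25 -0.22  1.77] sd [0.33 0.62 0.49] tcp [ 538.21 -109.65  203.5 ] gap 24.02643832654608 16.05 [-3.14158381e+00 -6.74878949e-06  2.09382799e+00]
```

The force gives 2.8 N, about 7.3 mm of push. I back off 1 mm.

Request:
{"api": "servo_tool", "payload": {"motion": [{"wx":0,"wy":0,"wz":0,"dx":0,"dy":0,"dz":-0.01,"fingers":0.7},{"wx":0,"wy":0,"wz":0,"dx":0,"dy":0,"dz":-0.01,"fingers":0.7},{"wx":0,"wy":0,"wz":0,"dx":0,"dy":0,"dz":-0.01,"fingers":0.7}]}}

```text
clock: 16.35
eef_pos: [538.2, -109.6, 204.4]
eef_rot: [3.142, 0.0, 2.094]
wrist_force: [0.1, 0.3, 1.8]
finger_gap: 23.9
finger_force: 20.0
```

```bash
cat >> f.py <<'E'
s=camera('scene');w=camera('wrist');save(s,'s3')
A=cv2.resize(s['image'][225:325,375:475],None,fx=4,fy=4,interpolation=cv2.INTER_CUBIC)
B=cv2.resize(s['image'][130:300,180:350],(400,400),interpolation=cv2.INTER_CUBIC)
cv2.imwrite('pics/c3.png',cv2.cvtColor(np.hstack([A,B]),cv2.COLOR_RGB2BGR))
E
python3 f.py
```

```text
F [-0.1   0.    1.33] sd [0.57 0.52 0.5 ] tcp [ 538.19 -109.65  204.44] gap 23.62394661770265 17.15 [-3.14158981e+00  5.16542600e-06  2.09378178e+00]
```

View pics/c3.png

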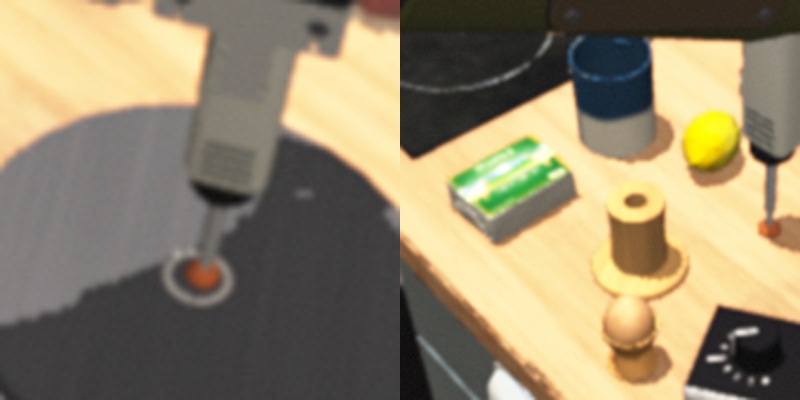

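The picture shows the foot inside the ring (foot at crop 204,273, ring centre at 198,277). The stand, butter, lemon, egg and mug are all in place. The push is 2.36 N, about half-way in.

```bash
python3 -c "
from cell import *
print(sign_off())"
```

```text
the job is handed in; nothing more can be done
None
```

I turned the knob to within about 0.5° of the long tick, then held the thermometer upright in the ring with its foot pushed in about 6 mm (by the measured force), and handed the job in at about 17 s; the stand, butter, lemon, egg and mug were still standing in the last picture, and no verdict came back.

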